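Centre the taster glass on the bar scale

ROBOT

A 6-joint arm with a two-finger parallel gripper is mounted at the origin on the work surface. World frame = base frame: x ahead of the robot, y to its left, z up, the work surface at z = 0. Lengths are in m, angles in degrees, forces in N, time in s.
With the tool pointing down it reaches from about 0.35 to 0.875 m from the base axis. Payload 4.2 kg.
Tool frame: the origin (TCP) lies at the centre of the arm's flange, where the gripper is bolted on; the fingertips stand 182 mm ahead of it and the grasp point (between the pads) lies 164 mm ahead of it (r.nose_length is the distance from the TCP to the fingertips, in m); z points along the fingers, y is the line along which they close (so a half turn about z gives the same grasp; the last joint's range is limited). The gripper opens to 87 mm and grips with 3 to 60 N. Pads are 19 mm wide; open, the fingers measure 117 mm over their backs; the gripper's body (75 mm by 190 mm) begins 51 mm behind the grasp point.
Start: joints at [84.947, 22.042, 0.453, 0, -68.411, -14.817], TCP at [0.212, 0.588, 0.405] pointing down, gripper open.
Joint ranges: [-179.83, 179.83], [-69.29, 118.12], [-61.27, 80.66], [-181.25, 117.63], [-171.15, -9.14], [-177.46, 177.46]. Speed limits (degrees/s): [159.86, 159.86, 180, 180, 180, 180].

INTERFACE

Orientations are given as a 3x3 rotation matrix whose columns are the frame's x, y, z axes.
In Python, from station import r, vision gives the robot as it stands. The module is installed in compiled form; this text tells all that it offers.
- The arm moves only by the shell command python3 -m creep 'ROWS'. ROWS is JSON, a list of rows, each a list of 7 numbers: the opening, from -1 (shut) to 1 (fully open), then the shift along the tool's x, y, z in mm, then the turn, a rotation vector about the tool's x, y, z in degrees. A call has 1 to 8 rows; each row is the pose to reach, as a shift and turn from the pose commanded when the call began, along the tool's axes at that moment; what a row does not reach only later rows make up. A row lasts 1/12 s, in which the tool goes at most 41.7 mm and 7.16 degrees, less where a joint would pass 70% of its speed; a pose out of reach is approached as far as the arm can. A call with a gripper value outside its range is refused whole. The fingers move at their own pace and stop on an object; the grip force is fixed at half the most. Time passes only in rows, so rows that repeat a pose let the fingers close. It gives the time, the measured TCP pose, the force, the opening and the grip force at its end, in the units of the state.
- r.sense(): the state, without advancing time (a new reading comes with each control period).
- vision.capture(name): name is "side" or "top" or "wrist"; returns (picture, depth): 420x560x3 uint8, red, green, blue; 420x560 float32, m along the optical axis (not along the pixel's ray), 0 where there is no reading.
- vision.camera_model(name): a dict with "vertical_fov" (degrees; the focal length in pixels is half the picture's height over the tangent of half this angle, whatever the lens; pixels are square), "cx", "cy" (the principal point, pixels), "extrinsics" (4x4, takes a point from camera to world coordinates); the wrist camera has in their place "mount" (4x4, takes a point from camera to tool coordinates, whose origin is the TCP and whose axes are the flange's). Camera axes: x right, y down, z forward; pixel columns grow to the right and rows downward; lengths in m; the calibration is good to about 2 mm. A picture is of the moment at which its call begins: read the wrist's pose just before it. camera_model takes no time and is no camera call.
- r.finish_job(): hands the job in; it is judged then, once.
Trained networks look in the newest picture that a camera, given by its name, has taken for a name from the list of things; names that differ only in an ending like _2 or _b are one class to them, and where a whole thing is asked for, a point or a joint stands for the part that bears it (a point fixed in the world has none). Each returns a list of dicts, best first, with "conf" (0 to 1); they miss things now and then, are a little off and sometimes report something else, mostly with a low value. They report only what shows in the picture. A call takes as long as a camera call. They do not tell look-alikes from the thing itself.
- vision.find_in(camera, thing): "uv" ([column, row] in pixels, amid what is visible of it).
- vision.cut_out(camera, thing): "region" (420x560 bool, what is visible of it) and "uv" ([column, row] in pixels, amid what is visible of it).
The state is a dict: "time_s": time; "joints": joint angles; "joint_velocities": joint speeds; "effort": joint torques, N m; "tcp_pos": TCP position; "ee_rot": TCP orientation; "wrist_force": force on the tool from outside, world axes, zero at the start; "moment": the same for the moment, N m; "gripper_width": opening from 0.0 (shut) to 1.0 (fully open); "gripper_force": force on a finger pad.
Only numpy, scipy, OpenCV 4.12 (cv2) and the standard library are available. Lean on these libraries where they do the work, as an engineer would, in place of code of your own. Each camera call takes 0.05 s, during which the arm holds its last target. There are 200 camera calls.

TASK

The taster glass stands off-centre on the small round pan of the bar scale. Without gripping or lifting it, nudge it gently with light taps or nudges of the fingers until it stands upright in the middle of the pan, to within about half a centimetre, then move the hand away. Do not tip it, knock it off, or disturb the other things on the counter.

Things in the scene. Friction and masses are not known exactly. Their poses are not given: they have to be found in the camera images.
- glass: the amber taster glass that stands upright on the scale's pan: a low-bellied snifter, 75 mm tall, about 0.11 to 0.22 kg. Foot disc 44 mm wide and 3 mm thick at the rim; short stem; belly widest (54 mm) 30 to 36 mm above its underside, narrowing to a 42 mm rim at the top. Origin: centre of the foot's underside; z up. It slides on the pan when pushed slowly at the belly or lower (friction about 0.3 to 0.5); pushed near the rim it rocks and topples
- pan: the scale's round weighing pan, fixed, level and rigid: steel rim 76 mm wide, white top with a thin blue ring 51 to 56 mm wide round its centre. Origin: centre of its underside, 8 mm below its top; z up
- pan_top (a point): centre of the pan's top face, 55 mm above the counter: where the middle of the glass's foot should be
- scale: silver-grey bar scale, fixed to the counter, 160 x 140 mm, its flat top 34 mm above the counter, with a green display along its -x side. Origin: centre of its underside; the pan's axis is 15 mm to its +x
- spare_glass: second, identical amber taster glass, 75 mm tall, standing on the counter, a bystander; origin at its underside's centre
- jigger: steel double-cone jigger, 75 mm tall, 44 mm wide, a bystander; origin at its underside's centre
- coasters: stack of round cork coasters, 94 mm wide, 24 mm high, a bystander; origin at its underside's centre
- tap_handle: black tap handle standing on its steel ferrule, 115 mm tall, 40 mm wide, a bystander; origin at its underside's centre
- beer: amber beer bottle, 200 mm tall, 62 mm wide, a bystander; origin at its underside's centre
- jar: green glass jar with white cap, 100 mm tall, 80 mm wide, a bystander; origin at its underside's centre
There are look-alikes about, which are no part of the job. Leave any blue or turquoise look-alike of the glass alone.

How it is judged (in metres and radians):
At the end, for the whole second after the job is handed in: The glass stands upright (within 0.04 rad) and still on the pan, its foot's centre within 6 mm of the pan's centre (horizontal distance between glass and pan_top below 0.006 m and angle between glass's own z axis and vertical below 0.04 rad and z of glass in the frame of pan_top between -0.003 and 0.003 m and linear speed of glass below 0.01 m/s); the robot touches nothing.
It fails at once if the glass is tipped by more than 0.3 rad (angle between glass's own z axis and vertical above 0.3 rad).
It fails at once if the glass is lifted more than 10 mm off the pan (z of glass in the frame of pan_top above 0.01 m).
It fails at once if the glass falls off the pan (z of glass in the frame of pan_top below -0.015 m).
It fails at once if the glass is gripped or pushed hard: more than 12 N between fingers and glass (contact force between the fingers and glass above 12 N).
It fails at once if another thing on the counter is moved by more than 20 mm (distance of any of spare_glass, jigger, coasters, tap_handle, beer, jar from where it was at the start of the episode above 0.02 m).
It also fails if it takes over 58 s, if anything falls off the work surface, if the arm or the gripper's body presses on something with over 40 N, if the wrist force passes 120 N, or if a joint passes its speed limit or range.

## Working session

There is one attempt and no reset: what is moved stays moved. The work goes in short steps, Python scripts to look and compute and a shell command to move; the robot and the scene stay as the last step left them, time stands still between calls to the robot, and variables do not carry over. Pictures are saved under pics/ and viewed, at most 10 in all, crops included, and the job is handed in when it is done.

```bash
mkdir -p pics
cat > h.py <<'E'
import numpy as np, cv2
from station import r, vision
def K(n):
    m=vision.camera_model(n); f=210/np.tan(np.radians(m["vertical_fov"]/2)); return m,f
def ext(n,s=None):
    m,f=K(n)
    if n!="wrist": return np.array(m["extrinsics"])
    s=s or r.sense(); T=np.eye(4);T[:3,:3]=s["ee_rot"];T[:3,3]=s["tcp_pos"]
    return T@np.array(m["mount"])
def cloud(n,d,E):
    m,f=K(n); v,u=np.mgrid[:420,:560]
    P=np.stack([(u-m["cx"])/f*d,(v-m["cy"])/f*d,d],-1)
    return P@E[:3,:3].T+E[:3,3]
E
python3 - <<'E'
from h import *
ims=[]
for n in("top","side"):
    p,d=vision.capture(n); np.savez("pics/"+n,p=p,d=d)
    P=cloud(n,d,ext(n))
    for t in("glass","pan","scale"):
        for o in vision.find_in(n,t)[:5]:
            u,v=map(int,o["uv"]); print(n,t,o["uv"],round(o["conf"],2),P[v,u].round(3))
    cv2.imwrite(f"pics/{n}.png",p[...,::-1])
s=r.sense();print(s["time_s"],s["tcp_pos"],s["ee_rot"]);print(vision.camera_model("wrist"))
E
```

```text
top glass [371.8, 258.5] 0.92 [ 0.4   -0.267  0.016]
top glass [312.7, 210.4] 0.73 [ 0.519 -0.118  0.068]
top glass [279.8, 145.8] 0.55 [ 0.692 -0.045  0.013]
top glass [309.8, 225.2] 0.38 [ 0.484 -0.111  0.055]
top pan [301.2, 207.3] 0.63 [ 0.528 -0.093  0.053]
top scale [305.3, 227.1] 0.91 [ 0.48  -0.104  0.031]
side glass [237.8, 343.2] 0.93 [ 0.398 -0.283  0.076]
side glass [327.8, 227.3] 0.91 [ 0.669 -0.063  0.063]
side glass [275.0, 253.0] 0.56 [ 0.518 -0.135  0.119]
side glass [240.5, 113.6] 0.53 [0.567 0.401 0.087]
side pan [281.5, 262.1] 0.7 [ 0.535 -0.122  0.057]
side pan [356.2, 293.9] 0.57 [ 0.66  -0.251  0.073]
0.4 [0.21238494 0.58776553 0.40459511] [[ 9.40462821e-01 -3.39896565e-01 -8.29346749e-05]
 [-3.39896573e-01 -9.40462765e-01 -3.28774526e-04]
 [ 3.37523582e-05  3.37389430e-04 -9.99999943e-01]]
{'vertical_fov': 64.94578681472362, 'cx': 275.390558066218, 'cy': 208.78639348302514, 'mount': array([[ 7.26279332e-05, -9.58879435e-01, -2.83813714e-01,
         7.78703174e-02],
       [ 9.99999991e-01,  1.00829079e-04, -8.47562914e-05,
         8.62378668e-05],
       [ 1.09887740e-04, -2.83813705e-01,  9.58879434e-01,
         1.98707555e-02],
       [ 0.00000000e+00,  0.00000000e+00,  0.00000000e+00,
         1.00000000e+00]])}
```

View pics/top.png

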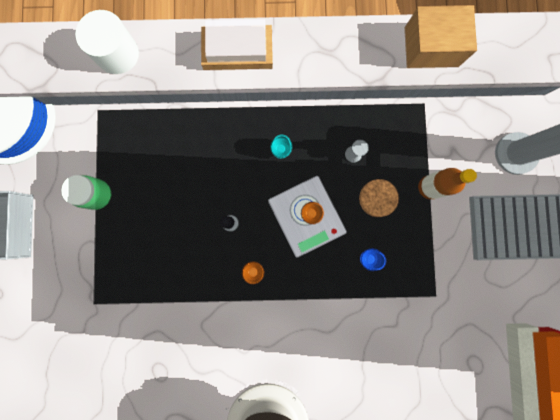

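View pics/side.png

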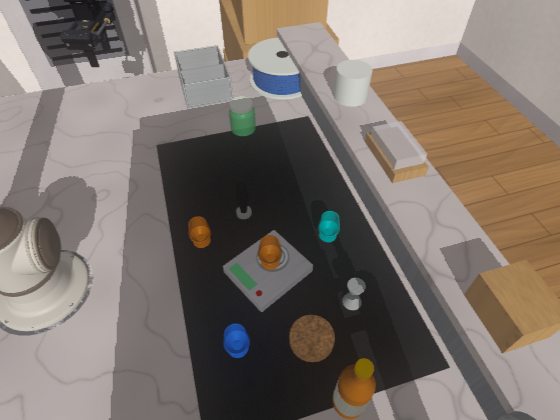

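Candidates: amber glass on the scale at top (312,212); amber spare on the counter at (253,272); blue look-alike at (372,259); turquoise at (281,146). I choose the one on the scale. I'll move the hand above it for a close look.

```bash
python3 -m creep '[[1,28,28,0,0,0,0],[1,56,56,0,0,0,0],[1,84,84,0,0,0,0],[1,112,112,0,0,0,0],[1,140,140,0,0,0,0],[1,168,168,0,0,0,0],[1,196,196,0,0,0,0],[1,224,224,0,0,0,0]]'
python3 -m creep '[[1,28,28,0,0,0,0],[1,56,56,0,0,0,0],[1,84,84,0,0,0,0],[1,112,112,0,0,0,0],[1,140,140,0,0,0,0],[1,168,168,0,0,0,0],[1,196,196,0,0,0,0],[1,224,224,0,0,0,0]]'
python3 -m creep '[[1,28,28,0,0,0,0],[1,56,56,0,0,0,0],[1,80,84,0,0,0,0],[1,88,92,0,0,0,0],[1,88,92,0,0,0,0],[1,88,92,0,0,0,0],[1,88,92,0,0,0,0],[1,88,92,0,0,0,0]]'
cat > look.py <<'E'
import sys
from h import *
s=r.sense(); E=ext("wrist",s); p,d=vision.capture("wrist"); tag=sys.argv[1]
np.savez("pics/"+tag,p=p,d=d,E=E); cv2.imwrite(f"pics/{tag}.png",p[...,::-1])
P=cloud("wrist",d,E); print(s["time_s"],np.round(s["tcp_pos"],4),np.round(s["ee_rot"],3).tolist())
for t in("glass","pan"):
    for o in vision.cut_out("wrist",t)[:3]:
        u,v=map(int,o["uv"]); Q=P[o["region"]&(d>0)]
        print(t,o["uv"],round(o["conf"],2),P[v,u].round(3),Q.min(0).round(3),Q.max(0).round(3))
        np.save(f"pics/{tag}_{t}_{u}_{v}.npy",o["region"])
E
python3 look.py w1
```

```text
time_s: 1.07
tcp_pos: [0.3472, 0.299, 0.4051]
ee_rot: [[0.941, -0.339, 0.0], [-0.339, -0.941, 0.001], [0.0, -0.001, -1.0]]
wrist_force: [0.9, 0.9, 0.8]
gripper_width: 1.002
gripper_force: 0.0
time_s: 1.73
tcp_pos: [0.4818, 0.0122, 0.4052]
ee_rot: [[0.941, -0.34, 0.001], [-0.34, -0.941, 0.0], [0.001, -0.001, -1.0]]
wrist_force: [1.4, 0.6, 0.6]
gripper_width: 1.001
gripper_force: 0.0
time_s: 2.4
tcp_pos: [0.5325, -0.1011, 0.405]
ee_rot: [[0.941, -0.338, 0.0], [-0.338, -0.941, 0.0], [0.0, -0.0, -1.0]]
wrist_force: [-0.8, 0.5, -0.4]
gripper_width: 1.0
gripper_force: 0.0
2.4 [ 0.5325 -0.1011  0.405 ] [[0.941, -0.338, 0.0], [-0.338, -0.941, 0.0], [0.0, -0.0, -1.0]]
glass [446.7, 238.6] 0.85 [ 0.421 -0.256  0.054] [ 0.379 -0.287 -0.   ] [ 0.551 -0.159  0.297]
glass [168.6, 60.2] 0.81 [ 0.69  -0.041  0.018] [ 0.656 -0.075 -0.   ] [ 0.713 -0.004  0.077]
glass [297.8, 215.3] 0.73 [ 0.505 -0.114  0.071] [ 0.449 -0.144  0.034] [ 0.539 -0.084  0.132]
pan [268.1, 185.9] 0.6 [ 0.54  -0.096  0.054] [ 0.485 -0.142  0.032] [ 0.56  -0.061  0.115]
```

View pics/w1.png

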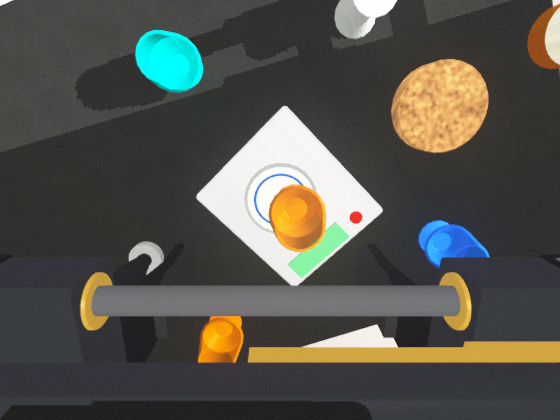

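The glass stands at (298,217) on the pan centred near (280,198). Amber, on the scale: that is the right one. Next I fit both circles.

```bash
cat > fit.py <<'E'
import sys
from h import *
from scipy.optimize import least_squares
def circ(Q,R,c0):
    f=lambda c:np.hypot(*(Q-c[:2]).T)-(R if R else c[2])
    o=least_squares(f,list(c0)+([] if R else [.02]),loss="soft_l1",f_scale=.002); return o.x,np.median(abs(f(o.x)))
def fit(tag,n="wrist"):
    z=np.load(f"pics/{tag}.npz"); p,d=z["p"],z["d"]; E=z["E"] if "E" in z else ext(n)
    P=cloud(n,d,E); near=(np.hypot(P[...,0]-.525,P[...,1]+.105)<.08)
    # pan: blue ring pixels
    hsv=cv2.cvtColor(p,cv2.COLOR_RGB2HSV); 
    blue=near&(hsv[...,0]>100)&(hsv[...,0]<130)&(hsv[...,1]>60)&(abs(P[...,2]-.055)<.008)
    print(tag,"blue",blue.sum(), "ring ctr",*circ(P[blue][:,:2],.02675,(.53,-.095)))
    # pan rim: outer edge of pan-height mask
    m=near&(P[...,2]>.045)
    edge=m&~cv2.erode(m.astype(np.uint8),np.ones((3,3))).astype(bool)&(abs(P[...,2]-.055)<.006)
    print(" pan rim",edge.sum(),*circ(P[edge][:,:2],.038,(.53,-.095)), P[edge][:,2].mean())
    amber=near&(hsv[...,0]>5)&(hsv[...,0]<25)&(hsv[...,1]>120)
    top=amber&(P[...,2]>.124)&(P[...,2]<.14)
    print(" rim",top.sum(),*circ(P[top][:,:2],.020,(.515,-.115)),*circ(P[top][:,:2],None,(.515,-.115)),P[top][:,2].max())
    for a,b in((.083,.093),(.055,.06)):
        k=amber&(P[...,2]>a)&(P[...,2]<b); Q=P[k]
        if k.sum()>5: print("  band",a,k.sum(),*circ(Q[:,:2],.027 if a>.08 else .022,(.515,-.115)))
if __name__=="__main__":
    for t in sys.argv[1:]: fit(t,"wrist" if t[0]=="w" else t)
E
python3 fit.py w1 top side
```

```text
w1 blue 198 ring ctr [ 0.5212674  -0.10260431] 0.0005326792416690679
 pan rim 274 [ 0.52019618 -0.10320397] 0.0010611134293288423 0.05476382325368249
 rim 706 [ 0.51323104 -0.11521993] 0.0007920275876340775 [ 0.51328772 -0.11522941  0.01964359] 0.0007928584532065821 0.13178521401973325
  band 0.083 358 [ 0.51624347 -0.11558833] 0.0011873586136314836
  band 0.055 8 [ 0.5114867 -0.1138257] 0.0001825625319151411
top blue 43 ring ctr [ 0.52111324 -0.10278086] 0.0005654021149706472
 pan rim 113 [ 0.51931563 -0.10502077] 0.0018165605818492997 0.05334091662018898
 rim 83 [ 0.51135609 -0.11444881] 0.000920536940690081 [ 0.51133219 -0.11441617  0.01962626] 0.0007906576130273374 0.13168377721260738
  band 0.083 6 [ 0.50957965 -0.11065265] 0.00029479541390409723
side blue 12 ring ctr [ 0.52137507 -0.09969758] 0.00044418557616421155
 pan rim 100 [ 0.52186723 -0.09999771] 0.0010052820202556823 0.05540215674251938
 rim 132 [ 0.512172  -0.1142041] 0.0007877398835652756 [ 0.51215166 -0.11423318  0.0197759 ] 0.0007914484301253712 0.13441538932127417
  band 0.083 86 [ 0.51370006 -0.11586916] 0.0018715481421510034
  band 0.055 49 [ 0.51268337 -0.10933959] 0.0017073855713544799
```

Pan centre is about (0.521,-0.103) and the glass about (0.513,-0.115), so it needs to go about 14.5 mm. I turn 13° so the pads face along that line, then lower the open fingers round the glass without touching it.

```bash
python3 -m creep '[[1,-7,10,0,0,0,6.5],[1,-14,20,0,0,0,13],[1,-14,20,0,0,0,13],[1,-14,20,25,0,0,13],[1,-14,20,55,0,0,13],[1,-14,20,75,0,0,13],[1,-14,20,80,0,0,13],[1,-14,20,80,0,0,13]]'
python3 look.py w2; python3 fit.py w2
```

```text
time_s: 3.22
tcp_pos: [0.513, -0.1159, 0.3236]
ee_rot: [[0.841, -0.541, -0.003], [-0.541, -0.841, -0.0], [-0.002, 0.002, -1.0]]
wrist_force: [-0.4, -0.0, 1.1]
gripper_width: 0.998
gripper_force: 0.0
3.2167 [ 0.513  -0.1159  0.3236] [[0.841, -0.541, -0.003], [-0.541, -0.841, -0.0], [-0.002, 0.002, -1.0]]
glass [498.5, 222.1] 0.92 [ 0.419 -0.256  0.068] [ 0.325 -0.328 -0.001] [ 0.506 -0.196  0.217]
glass [276.4, 236.3] 0.74 [ 0.502 -0.11   0.072] [ 0.444 -0.142  0.034] [ 0.539 -0.059  0.132]
glass [68.7, 67.5] 0.65 [ 0.694 -0.038  0.021] [ 0.655 -0.076 -0.   ] [0.743 0.013 0.077]
pan [234.9, 191.4] 0.59 [ 0.545 -0.099  0.056] [ 0.502 -0.141  0.033] [ 0.559 -0.06   0.124]
w2 blue 320 ring ctr [ 0.52130788 -0.10262136] 0.0005779435337433057
 pan rim 247 [ 0.52106709 -0.10308733] 0.00033098905742894036 0.05425329538871113
 rim 1483 [ 0.51317107 -0.11561824] 0.0007342481173050336 [ 0.51321464 -0.1156467   0.01957965] 0.0007129109013971069 0.13194764341472034
  band 0.083 751 [ 0.51550976 -0.11717749] 0.0012430108537020979
  band 0.055 51 [ 0.51145868 -0.1146854 ] 0.00033968038080045906
```

View pics/w2.png

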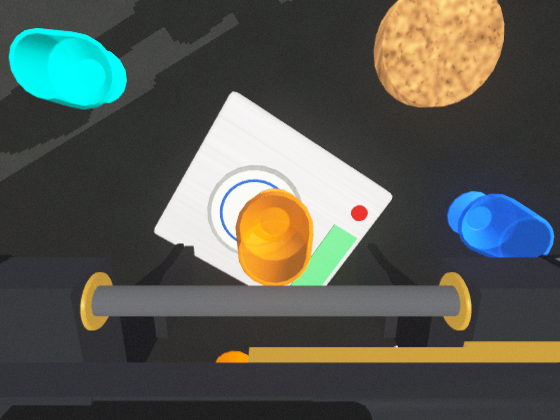

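The closer view shows the glass at (276,236) between the fingers, and the fits agree with the first ones. Descend to belly height, then push slowly along tool -y. Contact is expected at about 16.5 mm and the goal at about 31.5 mm.

```bash
python3 -m creep '[[1,0,0,20,0,0,0],[1,0,0,40,0,0,0],[1,0,0,55,0,0,0],[1,0,0,61,0,0,0],[1,0,0,64,0,0,0],[1,0,0,64,0,0,0],[1,0,0,64,0,0,0]]'
python3 -m creep '[[1,0,-3,0,0,0,0],[1,0,-6,0,0,0,0],[1,0,-8,0,0,0,0],[1,0,-10,0,0,0,0],[1,0,-11,0,0,0,0],[1,0,-12,0,0,0,0],[1,0,-13,0,0,0,0],[1,0,-13,0,0,0,0]]'
python3 -m creep '[[1,0,-1,0,0,0,0],[1,0,-2,0,0,0,0],[1,0,-3,0,0,0,0],[1,0,-4,0,0,0,0],[1,0,-5,0,0,0,0],[1,0,-6,0,0,0,0],[1,0,-7,0,0,0,0],[1,0,-7,0,0,0,0]]'
python3 look.py w3; python3 fit.py w3
```

```text
time_s: 3.95
tcp_pos: [0.5136, -0.1163, 0.262]
ee_rot: [[0.84, -0.542, 0.002], [-0.542, -0.84, -0.0], [0.002, -0.001, -1.0]]
wrist_force: [0.3, 0.4, 0.5]
gripper_width: 0.997
gripper_force: 0.0
time_s: 4.62
tcp_pos: [0.5201, -0.1052, 0.2607]
ee_rot: [[0.84, -0.543, -0.0], [-0.543, -0.84, -0.0], [0.0, 0.0, -1.0]]
wrist_force: [0.1, 0.7, -0.6]
gripper_width: 1.001
gripper_force: 0.0
time_s: 5.28
tcp_pos: [0.5239, -0.0994, 0.2607]
ee_rot: [[0.84, -0.543, -0.0], [-0.543, -0.84, 0.0], [-0.0, 0.0, -1.0]]
wrist_force: [-0.6, -0.1, -0.5]
gripper_width: 0.999
gripper_force: 0.1
5.2833 [ 0.5239 -0.0994  0.2607] [[0.84, -0.543, -0.0], [-0.543, -0.84, 0.0], [-0.0, 0.0, -1.0]]
glass [307.5, 266.5] 0.84 [ 0.534 -0.121  0.124] [ 0.44  -0.139  0.   ] [ 0.541 -0.035  0.132]
glass [50.1, 59.8] 0.77 [ 0.668 -0.064  0.069] [ 0.655 -0.076 -0.   ] [0.74  0.012 0.077]
glass [541.2, 232.7] 0.71 [ 0.406 -0.263  0.006] [ 0.388 -0.283 -0.   ] [ 0.512 -0.186  0.152]
pan [252.4, 214.1] 0.94 [ 0.548 -0.098  0.054] [ 0.506 -0.14   0.033] [ 0.56  -0.056  0.161]
w3 blue 543 ring ctr [ 0.52128947 -0.10260596] 0.000599245607488405
 pan rim 293 [ 0.52107217 -0.10278419] 0.00024083862412107443 0.0538644745824268
 rim 1770 [ 0.51497186 -0.1125704 ] 0.0006763023972040753 [ 0.51527624 -0.11281671  0.01947589] 0.0006159776628899601 0.13193217368696897
  band 0.083 544 [ 0.51379438 -0.11231948] 0.0002953120717402308
  band 0.055 389 [ 0.51209619 -0.11148965] 0.0008510969804282759
```

View pics/w3.png

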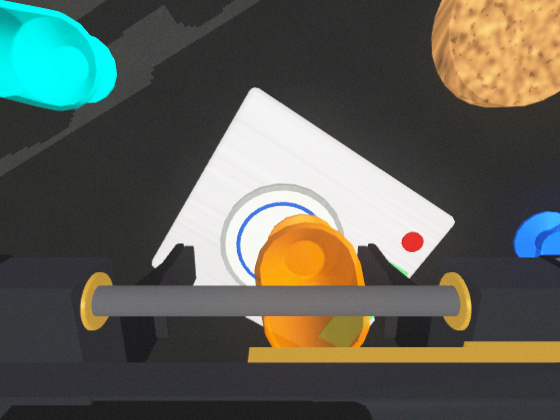

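The glass is at (305,270), touching the right finger, and has moved about 3 mm along the line with about 11.5 mm left. I push 8 mm more.

```bash
python3 -m creep '[[1,0,-1,0,0,0,0],[1,0,-2,0,0,0,0],[1,0,-3,0,0,0,0],[1,0,-4,0,0,0,0],[1,0,-5,0,0,0,0],[1,0,-6,0,0,0,0],[1,0,-7,0,0,0,0],[1,0,-8,0,0,0,0]]'
python3 -m creep '[[1,0,0,0,0,0,0],[1,0,0,0,0,0,0]]'
python3 look.py w4; python3 fit.py w4
```

```text
time_s: 6.1
tcp_pos: [0.5282, -0.0927, 0.2608]
ee_rot: [[0.84, -0.543, -0.0], [-0.543, -0.84, -0.0], [-0.0, 0.0, -1.0]]
wrist_force: [-0.3, 0.2, 0.5]
gripper_width: 0.999
gripper_force: 0.3
time_s: 6.27
tcp_pos: [0.5283, -0.0927, 0.2608]
ee_rot: [[0.84, -0.543, 0.0], [-0.543, -0.84, 0.0], [0.0, -0.0, -1.0]]
wrist_force: [1.0, -0.2, -0.7]
gripper_width: 1.0
gripper_force: 0.0
6.2667 [ 0.5283 -0.0927  0.2608] [[0.84, -0.543, 0.0], [-0.543, -0.84, 0.0], [0.0, -0.0, -1.0]]
glass [311.2, 271.5] 0.9 [ 0.537 -0.114  0.126] [ 0.494 -0.132  0.055] [ 0.545 -0.083  0.132]
glass [58.2, 60.8] 0.9 [ 0.668 -0.063  0.074] [ 0.655 -0.075  0.   ] [ 0.738 -0.02   0.077]
glass [544.9, 233.7] 0.83 [ 0.407 -0.259  0.004] [ 0.391 -0.276 -0.   ] [ 0.516 -0.179  0.15 ]
pan [278.5, 212.2] 0.68 [ 0.545 -0.106  0.056] [ 0.487 -0.141  0.033] [ 0.56  -0.061  0.093]
w4 blue 560 ring ctr [ 0.52127252 -0.10259192] 0.0006092397517045087
 pan rim 313 [ 0.52115595 -0.10268254] 0.00029187587659909586 0.053949648453837325
 rim 1678 [ 0.51903127 -0.10557634] 0.000660488771570187 [ 0.51935456 -0.10581783  0.01946636] 0.0006109485410235784 0.13201890757549994
  band 0.083 572 [ 0.51788018 -0.10541914] 0.00034037196493995163
  band 0.055 393 [ 0.51611356 -0.10442991] 0.0009226347574392384
```

Left: about 4 mm along the line. I push 4 mm, back off the same way, rise and look.

```bash
python3 -m creep '[[1,0,-1,0,0,0,0],[1,0,-2,0,0,0,0],[1,0,-3,0,0,0,0],[1,0,-4,0,0,0,0],[1,0,-4,0,0,0,0],[1,0,-2,0,0,0,0],[1,0,4,0,0,0,0],[1,0,12,0,0,0,0]]'
python3 -m creep '[[1,0,0,0,0,0,0],[1,0,0,-15,0,0,0],[1,0,0,-40,0,0,0],[1,0,0,-75,0,0,0],[1,0,0,-100,0,0,0],[1,0,0,-110,0,0,0],[1,0,0,-110,0,0,0],[1,0,0,-110,0,0,0]]'
python3 look.py w5; python3 -c "
from h import *
for n in('top','side'):
    p,d=vision.capture(n); np.savez('pics/'+n,p=p,d=d)"
python3 fit.py w5 top side
```

```text
time_s: 7.08
tcp_pos: [0.5216, -0.103, 0.2607]
ee_rot: [[0.84, -0.542, 0.0], [-0.542, -0.84, 0.0], [0.0, -0.0, -1.0]]
wrist_force: [-0.2, 0.7, 0.1]
gripper_width: 1.0
gripper_force: 0.0
time_s: 7.75
tcp_pos: [0.5211, -0.103, 0.3703]
ee_rot: [[0.84, -0.543, -0.0], [-0.543, -0.84, 0.001], [-0.001, -0.0, -1.0]]
wrist_force: [-0.9, 0.4, 0.2]
gripper_width: 0.999
gripper_force: 0.0
7.75 [ 0.5211 -0.103   0.3703] [[0.84, -0.543, -0.0], [-0.543, -0.84, 0.001], [-0.001, -0.0, -1.0]]
glass [121.8, 75.8] 0.82 [ 0.693 -0.041  0.017] [ 0.656 -0.076  0.001] [ 0.707 -0.014  0.077]
glass [275.7, 215.4] 0.79 [ 0.513 -0.097  0.072] [ 0.466 -0.129  0.032] [ 0.547 -0.053  0.132]
glass [485.7, 209.9] 0.67 [ 0.417 -0.255  0.072] [ 0.357 -0.303 -0.   ] [ 0.425 -0.238  0.077]
pan [272.3, 174.1] 0.79 [ 0.542 -0.113  0.056] [ 0.488 -0.141  0.032] [ 0.559 -0.06   0.094]
w5 blue 211 ring ctr [ 0.52128357 -0.10253859] 0.0005773218604683689
 pan rim 227 [ 0.52121699 -0.10255387] 0.00044744284365456216 0.05456954000243802
 rim 937 [ 0.52071524 -0.10228959] 0.0007765217090067583 [ 0.52075834 -0.10231633  0.01962941] 0.000781653580142417 0.13206123581794132
  band 0.083 463 [ 0.52337667 -0.10397975] 0.0011115836830080557
top blue 0 ring ctr [ 0.53  -0.095] nan
 pan rim 20 [ 0.44941255 -0.10662535] 0.0027779125372667662 0.053037539348051534
  return _methods._mean(a, axis=axis, dtype=dtype,
  ret = ret.dtype.type(ret / rcount)
Traceback (most recent call last):
  File "fit.py", line 25, in <module>
    for t in sys.argv[1:]: fit(t,"wrist" if t[0]=="w" else t)
                           ~~~^^^^^^^^^^^^^^^^^^^^^^^^^^^^^^^
  File "fit.py", line 20, in fit
    print(" rim",top.sum(),*circ(P[top][:,:2],.020,(.515,-.115)),*circ(P[top][:,:2],None,(.515,-.115)),P[top][:,2].max())
                                                                                                       ~~~~~~~~~~~~~~~^^
ValueError: zero-size array to reduction operation maximum which has no identity
```

View pics/w5.png

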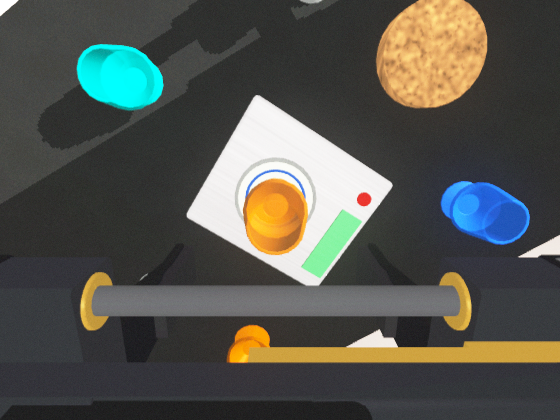

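The glass stands upright at (275,215). Its rim centre fits within about 1 mm of the pan's centre, and the hand is clear above it. Handing in.

```bash
python3 -c "
from station import r
print(r.finish_job())"
```

```text
the job is handed in; nothing more can be done
None
```

The taster glass stands upright on the pan, about 1 mm off centre by the last wrist-camera fit; the hand is clear above it and the job is handed in (no verdict was returned).

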